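Find the loose decanter stopper by rocking and move it to the small-size board

TASK

Three square decanters stand in fitting blocks with their stoppers in, but one stopper is a size too small for its neck. Find it by feel, without forcing the glass: gently rock the stoppers side to side in their necks, as far as they go, until you have felt the loose one move. Then draw it and stand it fully home in an empty hole of the wooden small-size board, leaving the stoppers that fit seated and everything else where it is.

Things in the scene. Friction and masses are not known exactly. Their poses are not given: they have to be found in the camera images.
- stopper_a_mid (a point): Centre of the square glass finial (28 x 28 mm, 30 high, sides along its x and y, z up) of one of three stoppers alike to the eye, 100 g. Collar 36 mm across, underside 23 mm below this point, rests on the lip; plug hidden in the neck, tip 51 mm below. One plug is undersized: that finial shifts about 6 mm in all from side to side, those that fit about 1 mm. Not told which.
- stopper_b_mid (a point): Centre of the square glass finial (28 x 28 mm, 30 high, sides along its x and y, z up) of one of three stoppers alike to the eye, 100 g. Collar 36 mm across, underside 23 mm below this point, rests on the lip; plug hidden in the neck, tip 51 mm below. One plug is undersized: that finial shifts about 6 mm in all from side to side, those that fit about 1 mm. Not told which.
- stopper_c_mid (a point): Centre of the square glass finial (28 x 28 mm, 30 high, sides along its x and y, z up) of one of three stoppers alike to the eye, 100 g. Collar 36 mm across, underside 23 mm below this point, rests on the lip; plug hidden in the neck, tip 51 mm below. One plug is undersized: that finial shifts about 6 mm in all from side to side, those that fit about 1 mm. Not told which.
- decanter_1: Square blue decanter 72 x 72 mm, its foot in a wooden block 95 x 95 mm, 22 high, fixed to the bench. Origin on the bench under its centre. Shoulder 108 mm up, round neck 40 mm across, lip 155 mm up, straight bore 24 mm wide. A stopper stands on its axis, finial centre 178 mm up. Rigid; its glass chips if a stopper bears on it with over 20 N or the robot with over 15 N.
- decanter_2: Square blue decanter 72 x 72 mm, its foot in a wooden block 95 x 95 mm, 22 high, fixed to the bench. Origin on the bench under its centre. Shoulder 108 mm up, round neck 40 mm across, lip 155 mm up, straight bore 24 mm wide. A stopper stands on its axis, finial centre 178 mm up. Rigid; its glass chips if a stopper bears on it with over 20 N or the robot with over 15 N.
- decanter_3: Square blue decanter 72 x 72 mm, its foot in a wooden block 95 x 95 mm, 22 high, fixed to the bench. Origin on the bench under its centre. Shoulder 108 mm up, round neck 40 mm across, lip 155 mm up, straight bore 24 mm wide. A stopper stands on its axis, finial centre 178 mm up. Rigid; its glass chips if a stopper bears on it with over 20 N or the robot with over 15 N.
- board: Small-size stopper board: a wooden block 80 x 226 mm, 34 mm high, fixed to the bench. Origin under its centre, long side along its y. A row of four round holes, right through, 21.5 mm wide with a slight chamfer: the undersized plug (18 mm) goes in, a plug that fits a decanter (23 mm) does not.
- board_hole0 (a point): Mouth centre, on the board's upper face (34 mm above the bench), of the hole at y = -84 mm of the board. Taken by a ball stopper at the start.
- board_hole1 (a point): Mouth centre, on the board's upper face (34 mm above the bench), of the hole at y = -28 mm of the board. Empty. A stopper stood in it rests on its collar, finial centre 57 mm above the bench.
- board_hole2 (a point): Mouth centre, on the board's upper face (34 mm above the bench), of the hole at y = 28 mm of the board. Empty. A stopper stood in it rests on its collar, finial centre 57 mm above the bench.
- board_hole3 (a point): Mouth centre, on the board's upper face (34 mm above the bench), of the hole at y = 84 mm of the board. Empty. A stopper stood in it rests on its collar, finial centre 57 mm above the bench.
- ball_stopper: Bystander. Clear glass stopper with a ball top 34 mm across, 69 mm long, already waiting in a hole of the board; origin at its plug's tip.
- tumbler: Bystander. Blue glass tumbler, 76 mm across, 88 mm high; origin under its centre.
- grinding_wheel: Bystander. Steel cutting wheel lying flat, 104 mm across, 12 mm thick; origin under its centre.
- dressing_stick: Bystander. Grey dressing stone 150 x 25 x 20 mm, long side along its x; origin under its centre.
- brush: Bystander. Hand brush lying along its x, about 200 mm long.
- polish_jar: Bystander. Jar of polish 60 mm across, 70 mm high; origin under its centre.
- elbow_rest: Bystander. Padded wooden elbow rest 120 x 60 x 46 mm; origin under its centre.
Things that resemble listed ones, but are neither listed nor needed, are in the scene too. Leave any green look-alike of the part that bears stopper_c_mid alone.

How it is judged (in metres and radians):
On the way, in this order (a step that is already met when the one before it is completed fails the run):
1. a stopper, still in its neck, has been rocked sideways to more than 2.2 mm off the neck's axis, as only the loose one can ((((horizontal distance between stopper_a_mid and decanter_1 between 0.0022 and 0.008 m or horizontal distance between stopper_a_mid and decanter_2 between 0.0022 and 0.008 m or horizontal distance between stopper_a_mid and decanter_3 between 0.0022 and 0.008 m) and height (world z) of stopper_a_mid below 0.182 m) or ((horizontal distance between stopper_b_mid and decanter_1 between 0.0022 and 0.008 m or horizontal distance between stopper_b_mid and decanter_2 between 0.0022 and 0.008 m or horizontal distance between stopper_b_mid and decanter_3 between 0.0022 and 0.008 m) and height (world z) of stopper_b_mid below 0.182 m) or ((horizontal distance between stopper_c_mid and decanter_1 between 0.0022 and 0.008 m or horizontal distance between stopper_c_mid and decanter_2 between 0.0022 and 0.008 m or horizontal distance between stopper_c_mid and decanter_3 between 0.0022 and 0.008 m) and height (world z) of stopper_c_mid below 0.182 m))), for 0.05 s.
2. a stopper is drawn clear of its neck (height (world z) of any of stopper_a_mid, stopper_b_mid, stopper_c_mid above 0.208 m), for 0.1 s.
At the end, for the whole second after the job is handed in: The undersized stopper stands upright in an empty board hole, collar down on the board (within 6 mm of the hole's centre, leaning under 0.10 rad), released and at rest; the two that fit are seated, within 5 mm of where they were, leaning under 0.10 rad; bystanders within 30 mm of their places (((((horizontal distance between stopper_a_mid and board_hole1 below 0.006 m or horizontal distance between stopper_a_mid and board_hole2 below 0.006 m or horizontal distance between stopper_a_mid and board_hole3 below 0.006 m) and height (world z) of stopper_a_mid between 0.054 and 0.06 m and angle between stopper_a_mid's own z axis and vertical below 0.1 rad and linear speed of stopper_a below 0.02 m/s) and (distance of stopper_b_mid from where it was at the start of the episode below 0.005 m and angle between stopper_b_mid's own z axis and vertical below 0.1 rad) and (distance of stopper_c_mid from where it was at the start of the episode below 0.005 m and angle between stopper_c_mid's own z axis and vertical below 0.1 rad)) or (((horizontal distance between stopper_b_mid and board_hole1 below 0.006 m or horizontal distance between stopper_b_mid and board_hole2 below 0.006 m or horizontal distance between stopper_b_mid and board_hole3 below 0.006 m) and height (world z) of stopper_b_mid between 0.054 and 0.06 m and angle between stopper_b_mid's own z axis and vertical below 0.1 rad and linear speed of stopper_b below 0.02 m/s) and (distance of stopper_a_mid from where it was at the start of the episode below 0.005 m and angle between stopper_a_mid's own z axis and vertical below 0.1 rad) and (distance of stopper_c_mid from where it was at the start of the episode below 0.005 m and angle between stopper_c_mid's own z axis and vertical below 0.1 rad)) or (((horizontal distance between stopper_c_mid and board_hole1 below 0.006 m or horizontal distance between stopper_c_mid and board_hole2 below 0.006 m or horizontal distance between stopper_c_mid and board_hole3 below 0.006 m) and height (world z) of stopper_c_mid between 0.054 and 0.06 m and angle between stopper_c_mid's own z axis and vertical below 0.1 rad and linear speed of stopper_c below 0.02 m/s) and (distance of stopper_a_mid from where it was at the start of the episode below 0.005 m and angle between stopper_a_mid's own z axis and vertical below 0.1 rad) and (distance of stopper_b_mid from where it was at the start of the episode below 0.005 m and angle between stopper_b_mid's own z axis and vertical below 0.1 rad))) and distance of each of ball_stopper, tumbler, grinding_wheel, dressing_stick, brush, polish_jar, elbow_rest from where it was at the start of the episode below 0.03 m); the robot touches nothing.
It fails at once if a stopper presses on a decanter with more than 20 N (the glass chips) (contact force between any of stopper_a, stopper_b, stopper_c and decanter_1 above 20 N or contact force between any of stopper_a, stopper_b, stopper_c and decanter_2 above 20 N or contact force between any of stopper_a, stopper_b, stopper_c and decanter_3 above 20 N).
It fails at once if the robot touches a decanter with more than 15 N (contact force between any of the arm, the fingers and decanter_1 above 15 N or contact force between any of the arm, the fingers and decanter_2 above 15 N or contact force between any of the arm, the fingers and decanter_3 above 15 N).
It fails at once if a bystander is pushed more than 30 mm from its place (distance of any of ball_stopper, tumbler, grinding_wheel, dressing_stick, brush, polish_jar, elbow_rest from where it was at the start of the episode above 0.03 m).
It also fails if it takes over 72 s, if anything falls off the work surface, if the arm or the gripper's body presses on something with over 40 N, if the wrist force passes 120 N, or if a joint passes its speed limit or range.

ROBOT

A 6-joint arm with a two-finger parallel gripper is mounted at the origin on the work surface. World frame = base frame: x ahead of the robot, y to its left, z up, the work surface at z = 0. Lengths are in mm, angles in rad, forces in N, time in s.
With the tool pointing down it reaches from about 350 to 850 mm from the base axis. Payload 8.1 kg.
Tool frame: the origin (TCP) lies midway between the tips of the shut fingers; the grasp point (between the pads) lies 19 mm behind it; z points along the fingers, y is the line along which they close (so a half turn about z gives the same grasp; the last joint's range is limited). The gripper opens to 93 mm and grips with 3 to 60 N. Pads are 15 mm wide; open, the fingers measure 128 mm over their backs; the gripper's body (75 mm by 188 mm) begins 65 mm behind the grasp point.
Start: joints at [1.09, 0.13, 1.488, -0, 1.523, -0.085], TCP at [231.307, 553.626, 179.035] pointing down, gripper open.
Joint ranges: [-2.96, 2.96], [-0.89, 2.26], [0.02, 2.5], [-1.34, 4.48], [0, 2.73], [-2.66, 2.66]. Speed limits (rad/s): [2.39, 2.39, 2.79, 3.14, 3.14, 3.14].

INTERFACE

Orientations are given as a unit quaternion [w, x, y, z].
In Python, from rig import readout, viewer, job gives the robot as it stands.
- The arm moves only by the tool drive_tool, never from a script. Its arguments are lists of equal length, an entry for each row: "grip": the opening, from 0 (shut) to 1 (fully open); "linear": the shift along the world's x, y, z in m, a list of three; "rotation": the turn, a rotation vector about the world's x, y, z in degrees, a list of three. A call has 1 to 20 rows; each row is the pose to reach, as a shift and turn from the pose commanded when the call began; what a row does not reach only later rows make up. A row lasts 1/10 s, in which the tool goes at most 50 mm and 8.59 degrees, less where a joint would pass 70% of its speed; a pose out of reach is approached as far as the arm can. A call with a gripper value outside its range is refused whole. The fingers move at their own pace and stop on an object; the grip force is fixed at half the most. Time passes only in rows, so rows that repeat a pose let the fingers close. It gives the time, the measured TCP pose, the force, the opening and the grip force at its end, in the units of the state.
- readout.get_obs(): the state, without advancing time (a new reading comes with each control period).
- viewer.read_camera(name): name is "scene" or "top" or "wrist"; returns (picture, depth): 384x512x3 uint8, red, green, blue; 384x512 float32, mm along the optical axis (not along the pixel's ray), 0 where there is no reading.
- viewer.calibration(name): a dict with "intrinsics" (3x3 intrinsics, pixels), "origin" and "orientation" of the camera in the world; the wrist camera has in their place "tool_from_camera" (4x4, takes a point from camera to tool coordinates, whose origin is the TCP and whose axes are the flange's). Camera axes: x right, y down, z forward; pixel columns grow to the right and rows downward; lengths in mm; the calibration is good to about 2 mm. A picture is of the moment at which its call begins: read the wrist's pose just before it. calibration takes no time and is no camera call.
- job.job_done(): hands the job in; it is judged then, once.
The state is a dict: "t": time; "q": joint angles; "qvel": joint speeds; "joint_torque": joint torques, N m; "ee_pos": TCP position; "tool_rot": TCP orientation; "ft_force": force on the tool from outside, world axes, zero at the start; "torque": the same for the moment, N m; "grip_width": finger opening in mm; "grasp_force": force on a finger pad.
Only numpy, scipy, OpenCV 4.12 (cv2) and the standard library are available. Lean on these libraries where they do the work, as an engineer would, in place of code of your own. Each camera call takes 0.05 s, during which the arm holds its last target. There are 200 camera calls.

## Working session

There is one attempt and no reset: what is moved stays moved. The work goes in short steps, Python scripts to look and compute and a tool call to move; the robot and the scene stay as the last step left them, time stands still between calls to the robot, and variables do not carry over. Pictures are saved under pics/ and viewed, at most 10 in all, crops included, and the job is handed in when it is done.

Besides the shell and the picture viewer there is one more tool, called after ">>>" as a command line: name --argument value ..., lists and objects as JSON in quotes. drive_tool: Moves the arm, as the interface text tells. Its arguments: {"type":"object","properties":{"grip":{"type":"array"},"linear":{"type":"array"},"rotation":{"type":"array"}},"required":["grip","linear","rotation"]}

```bash
ls; mkdir -p pics; cat > h.py <<'E'
import numpy as np, cv2
from scipy.spatial.transform import Rotation as R
from rig import readout, viewer, job
def q2R(q): return R.from_quat([q[1],q[2],q[3],q[0]]).as_matrix()
def cam(name):
    o=readout.get_obs(); c=viewer.calibration(name); im,d=viewer.read_camera(name)
    K=np.array(c["intrinsics"])
    if "tool_from_camera" in c:
        T=np.array(c["tool_from_camera"]); Rt=q2R(o["tool_rot"])
        Rw=Rt@T[:3,:3]; ow=np.array(o["ee_pos"])+Rt@T[:3,3]
    else:
        ow=np.array(c["origin"]); a=np.array(c["orientation"]); Rw=a if a.shape==(3,3) else q2R(a)
    return im,d,K,Rw,ow
def cloud(d,K,Rw,ow):
    v,u=np.indices(d.shape); P=np.stack([(u-K[0,2])/K[0,0]*d,(v-K[1,2])/K[1,1]*d,d],-1)
    return P@Rw.T+ow
def ray(uv,z,K,Rw,ow):
    r=Rw@np.linalg.inv(K)@np.array([uv[0],uv[1],1.]); return ow+r*(z-ow[2])/r[2]
E
python3 - <<'E'
from h import *
for n in ("top","scene"):
    im,d,K,Rw,ow=cam(n); np.savez(n,im=im,d=d,K=K,Rw=Rw,ow=ow)
    cv2.imwrite(f"pics/{n}.png",cv2.resize(im[:,:,::-1],(800,600))); print(n,K.tolist(),ow,Rw.round(3).tolist())
print(readout.get_obs())
E
```

```text
pics
top [[454.7904111345548, 0.0, 254.61382965346425], [0.0, 454.7904111345548, 189.32797930838885], [0.0, 0.0, 1.0]] [ 329.69251234  -38.98679803 1376.09140097] [[0.078, -0.977, 0.199], [-0.997, -0.076, 0.019], [-0.003, -0.2, -0.98]]
scene [[483.97601214608824, 0.0, 257.271258530378], [0.0, 483.97601214608824, 183.89824291116022], [0.0, 0.0, 1.0]] [1080.88217444  838.9383779   804.99486966] [[-0.862, 0.292, -0.414], [0.506, 0.47, -0.723], [-0.017, -0.833, -0.554]]
{'t': 0.1, 'q': array([ 1.08960477e+00,  1.31054474e-01,  1.48913314e+00, -1.49420400e-05,
        1.52299663e+00, -8.53965647e-02]), 'qvel': array([-3.75648009e-04, -2.32601491e-03, -1.62195869e-03, -1.33588199e-03,
        6.79917532e-05,  1.82220641e-03]), 'joint_torque': array([ 2.84786538e-04, -5.61350620e+01, -4.93089938e+01,  7.68667320e-02,
        2.92871241e-02, -1.24185863e-04]), 'ee_pos': array([231.05005554, 553.12650848, 178.13145771]), 'tool_rot': array([-2.15276662e-04,  1.96607882e-01,  9.80481875e-01, -7.66163331e-04]), 'ft_force': array([ 0.55493003, -0.15273103, -0.63305531]), 'torque': array([ 0.00821381, -0.04155695, -0.02124347]), 'grasp_force': 0.0, 'grip_width': 92.62447723459718}
```

View pics/top.png

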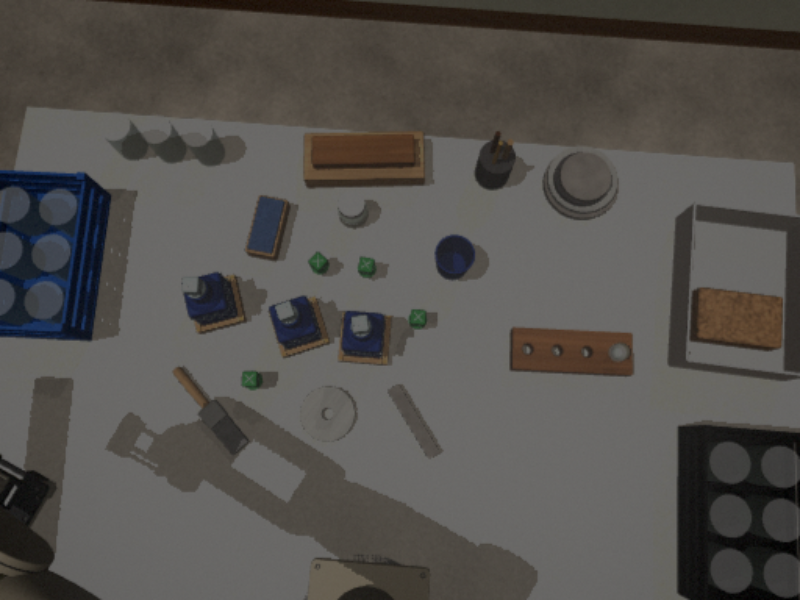

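View pics/scene.png

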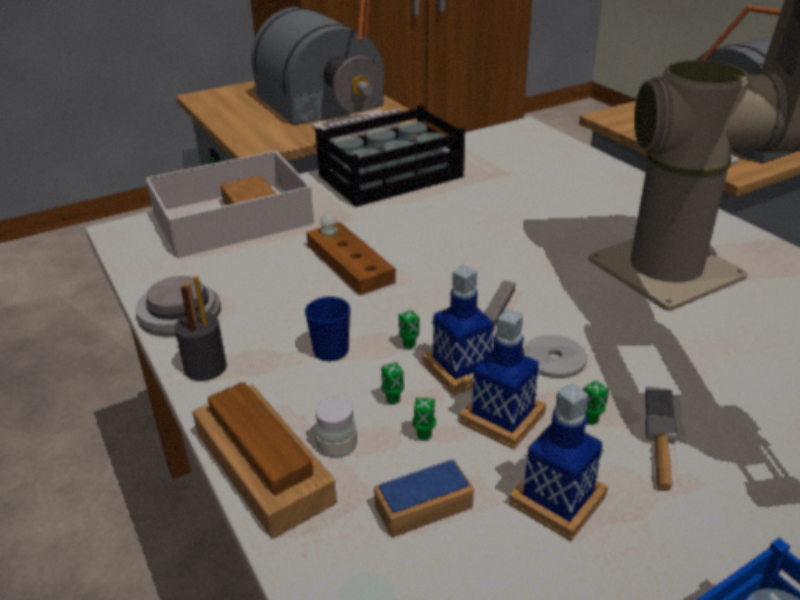

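Three blue decanters carry clear finials, at top-view pixels (197,287), (287,312) and (360,325) of 800x600. The green faceted ones at (318,262), (367,266), (418,318) and (251,380) are look-alikes on the bench, so I'll leave them alone. The board is at (572,351), with holes at (528,349), (557,350) and (587,352) empty and the ball at (619,352).

```bash
python3 - <<'E'
from h import *
def rect(P):
    (c,s,a)=cv2.minAreaRect(P.astype(np.float32)); return np.round(c,1),np.round(s,1),round(a,1)
for n in ("top","scene"):
    z=np.load(n+".npz"); im,d,K,Rw,ow=[z[k] for k in("im","d","K","Rw","ow")]
    W=cloud(d,K,Rw,ow)
    m=(W[...,2]>184)&(W[...,2]<202)&(d>0)&(W[...,0]>250)
    nl,L,st,ce=cv2.connectedComponentsWithStats(m.astype(np.uint8))
    for i in range(1,nl):
        if 30<st[i,4]<800:
            P=W[L==i]; print(n,"finial",ce[i].round(1),st[i,4],"z",np.median(P[:,2]).round(1),rect(P[:,:2]))
    hsv=cv2.cvtColor(im,cv2.COLOR_RGB2HSV)
    # wooden blocks / board
    for lo,hi,nm in((15,29,"block"),(29,39,"board")):
        m=(W[...,2]>lo)&(W[...,2]<hi)&(d>0)&(hsv[...,1]>90)&(hsv[...,0]<20)
        m=cv2.morphologyEx(m.astype(np.uint8),cv2.MORPH_OPEN,np.ones((2,2)))
        nl,L,st,ce=cv2.connectedComponentsWithStats(m)
        for i in range(1,nl):
            if st[i,4]>80: P=W[L==i]; print(n,nm,ce[i].round(1),st[i,4],np.median(P[:,2]).round(1),rect(P[:,:2]))
z=np.load("top.npz"); im=z["im"]
for nm,(a,b,c,e) in {"dec":(170,240,105,265),"board":(190,250,320,415)}.items():
    cv2.imwrite(f"pics/crop_{nm}.png",cv2.resize(np.clip(im[a:b,c:e,::-1]*1.8,0,255).astype(np.uint8),None,fx=5,fy=5,interpolation=cv2.INTER_CUBIC))
E
```

```text
top finial [121.6 181.9] 117 z 193.1 (array([563.2, 339.9]), array([27.7, 28.7]), 1.3)
top finial [181.9 198.7] 115 z 192.3 (array([530.8, 174.1]), array([28.5, 28. ]), 24.3)
top finial [229.9 207.1] 110 z 193.1 (array([518.2,  44.6]), array([27.7, 26.7]), 5.8)
top block [234.3 230.1] 106 21.5 (array([477.2,  40.6]), array([26.7, 91. ]), 10.6)
top block [122.3 248.5] 120 18.8 (array([396.7, 364.6]), array([87.2, 14. ]), 46.1)
top board [364.9 225.4] 1562 34.2 (array([ 480.3, -244.6]), array([141.7, 489.6]), 20.1)
scene finial [181.   29.1] 187 z 192.8 (array([  274.9, -1242. ]), array([ 45.8, 318.3]), 0.6)
scene finial [297.1 174.6] 119 z 192.5 (array([520.5,  49.9]), array([29.6, 28.4]), 13.0)
scene finial [326.4 203.5] 149 z 192.6 (array([532.5, 179.3]), array([30., 28.]), 26.6)
scene finial [366.1 252.8] 211 z 193.2 (array([565.4, 345.7]), array([29.9, 28.6]), 2.1)
scene block [226.  172.7] 199 20.1 (array([749.6, 225.1]), array([1385.9,  158.7]), 68.2)
scene block [286.1 238.6] 182 21.4 (array([789.9, 441.6]), array([982.1,  74.4]), 58.1)
scene block [323.8 270.9] 365 21.3 (array([814.5, 475.6]), array([893.1, 119.8]), 46.1)
scene block [425.2 294.8] 244 19.3 (array([713.9, 598.2]), array([877.3,  31. ]), 35.3)
scene block [359.3 325.7] 518 21.8 (array([823.5, 555.7]), array([756.3, 118.3]), 38.9)
scene block [192.8 328.7] 222 18.1 (array([865.8, 193. ]), array([107.9,  20.5]), 5.4)
scene block [271.5 329.5] 269 19.2 (array([874.4, 565.4]), array([673.8, 125.9]), 63.5)
scene board [225.8 162.9] 866 34.2 (array([745.6, 210.4]), array([1416.4,  153.8]), 68.1)
scene board [192.8 324.8] 148 30.0 (array([870.2, 200.6]), array([97.3,  6.4]), 4.1)
scene board [274.8 325.6] 186 30.4 (array([729. , 289.7]), array([ 10.5, 116.9]), 79.3)
```

View pics/crop_dec.png

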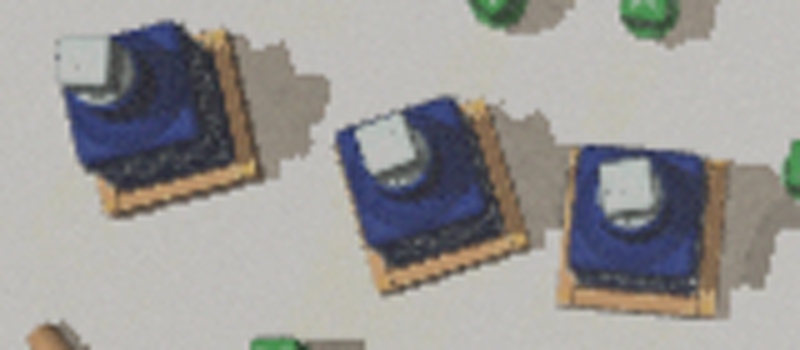

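The crop confirms three clear square finials on blue decanters, left to right L, M and R. I'll raise the arm and look from the wrist.

>>> drive_tool --grip '[1,1,1,1,1,1,1,1,1,1,1,1,1,1,1,1,1,1]' --linear '[[0,0,0.17],[0,0,0.17],[0,0,0.17],[0,0,0.17],[0.27,-0.3,0.17],[0.27,-0.3,0.17],[0.27,-0.3,0.17],[0.27,-0.3,0.17],[0.27,-0.3,0.17],[0.27,-0.3,0.17],[0.27,-0.3,0.17],[0.27,-0.3,0.17],[0.27,-0.3,0.17],[0.27,-0.3,0.17],[0.27,-0.3,0.17],[0.27,-0.3,0.17],[0.27,-0.3,0.17],[0.27,-0.3,0.17]]' --rotation '[[0,0,0],[0,0,0],[0,0,0],[0,0,0],[0,0,8],[0,0,16],[0,0,25],[0,0,25],[0,0,25],[0,0,25],[0,0,25],[0,0,25],[0,0,25],[0,0,25],[0,0,25],[0,0,25],[0,0,25],[0,0,25]]'

```text
t: 1.9
ee_pos: [500.7, 254.7, 349.2]
tool_rot: [0.0, -0.021, 1.0, 0.0]
ft_force: [0.6, 0.6, -0.6]
grip_width: 92.8
grasp_force: 0.0
```

```bash
cat >> h.py <<'E'
def rect(P):
    (c,s,a)=cv2.minAreaRect(P.astype(np.float32)); return np.round(c,1),np.round(s,1),round(a,1)
def finials(lo=186,hi=200):
    im,d,K,Rw,ow=cam("wrist"); W=cloud(d,K,Rw,ow)
    m=(W[...,2]>lo)&(W[...,2]<hi)&(d>0)
    nl,L,st,ce=cv2.connectedComponentsWithStats(m.astype(np.uint8))
    for i in range(1,nl):
        if st[i,4]>300:
            P=W[L==i]; print("px",ce[i].round(),st[i,4],"z",np.median(P[:,2]).round(1),rect(P[:,:2]),"mean",P[:,:2].mean(0).round(1))
    return im
E
python3 - <<'E'
from h import *
print(np.round(viewer.calibration("wrist")["tool_from_camera"],3).tolist())
im=finials(); cv2.imwrite("pics/w1.png",im[:,:,::-1])
o=readout.get_obs(); print(o["ee_pos"],o["tool_rot"],o["q"],o["ft_force"],o["t"])
E
```

```text
[[-0.001, -0.958, -0.286, 80.015], [1.0, -0.0, -0.001, 0.606], [0.001, -0.286, 0.958, -205.537], [0.0, 0.0, 0.0, 1.0]]
px [ 71. 168.] 674 z 192.8 (array([518.6,  47.9]), array([28.4, 28.4]), 11.9) mean [517.7  49.1]
px [187. 183.] 614 z 192.8 (array([531.1, 176.3]), array([28.5, 28.9]), 25.9) mean [529.9 177.1]
px [331. 216.] 571 z 192.5 (array([562.8, 342.4]), array([27.4, 28.4]), 2.3) mean [561.8 341.5]
[500.77914291 254.47328286 349.19886267] [ 1.01287591e-04 -2.10395452e-02  9.99778636e-01  7.28018134e-05] [ 3.78827010e-01  2.20032884e-02  1.29531608e+00  6.75970207e-05
  1.82403255e+00 -1.23403457e+00] [-0.68443688  0.27051843 -0.15688498] 1.95
```

View pics/w1.png

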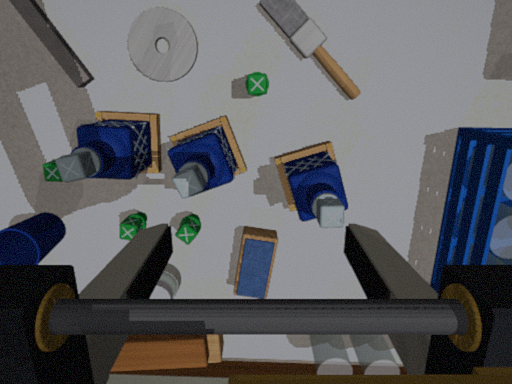

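The wrist view shows R at (71,168), M at (187,183) and L at (331,216), all with green copies standing on the bench. I'll go over L with the fingers astride its finial.

>>> drive_tool --grip '[0.6,0.6,0.6,0.6,0.6,0.6,0.6,0.6,0.6,0.6,0.6,0.6]' --linear '[[0.062,0.088,0],[0.062,0.088,0],[0.062,0.088,0],[0.062,0.088,-0.05],[0.062,0.088,-0.1],[0.062,0.088,-0.13],[0.062,0.088,-0.15],[0.062,0.088,-0.165],[0.062,0.088,-0.175],[0.062,0.088,-0.177],[0.062,0.088,-0.177],[0.062,0.088,-0.177]]' --rotation '[[0,0,0],[0,0,0],[0,0,0],[0,0,0],[0,0,0],[0,0,0],[0,0,0],[0,0,0],[0,0,0],[0,0,0],[0,0,0],[0,0,0]]'

```text
t: 3.15
ee_pos: [564.1, 342.0, 173.8]
tool_rot: [0.001, -0.02, 1.0, 0.001]
ft_force: [0.1, -0.1, -0.8]
grip_width: 55.8
grasp_force: 0.0
```

```bash
python3 - <<'E'
from h import *
im=finials(); cv2.imwrite("pics/w2.png",im[:,:,::-1])
for _ in range(5): o=readout.get_obs(); print(o["ee_pos"].round(2),o["ft_force"].round(2),o["grip_width"])
E
```

```text
px [258. 220.] 2054 z 192.7 (array([562.9, 342.8]), array([27.9, 28.3]), 4.0) mean [561.6 342.6]
[564.08 342.03 173.69] [ 0.58  0.56 -0.66] 55.79664906939334
[564.08 342.03 173.69] [ 0.58  0.56 -0.66] 55.79664906939334
[564.08 342.03 173.69] [ 0.58  0.56 -0.66] 55.79664906939334
[564.08 342.03 173.69] [ 0.58  0.56 -0.66] 55.79664906939334
[564.08 342.03 173.69] [ 0.58  0.56 -0.66] 55.79664906939334
```

View pics/w2.png

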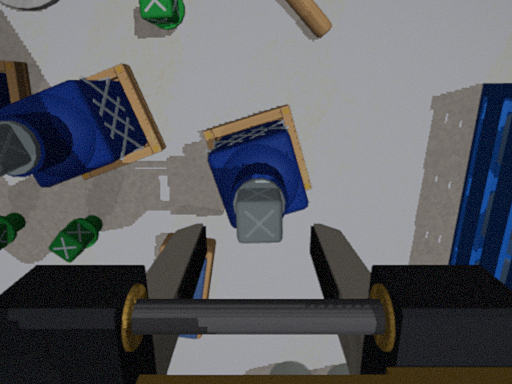

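>>> drive_tool --grip '[0.45,0.38,0.38,0.38,0.38,0.38]' --linear '[[0,0.0008,0],[0,0.0008,0],[0,0.0008,-0.001],[0,0.0008,-0.002],[0,0.0008,-0.002],[0,0.0008,-0.002]]' --rotation '[[0,0,0],[0,0,0],[0,0,0],[0,0,0],[0,0,0],[0,0,0]]'

```text
t: 3.8
ee_pos: [563.2, 342.4, 169.9]
tool_rot: [-0.0, -0.02, 1.0, -0.0]
ft_force: [-0.1, -0.0, -0.6]
grip_width: 35.4
grasp_force: 0.0
```

>>> drive_tool --grip '[0.38,0.38,0.38,0.38]' --linear '[[0,0.001,0],[0,0.002,0],[0,0.002,0],[0,0.002,0]]' --rotation '[[0,0,0],[0,0,0],[0,0,0],[0,0,0]]'

```text
t: 4.2
ee_pos: [563.3, 344.5, 170.0]
tool_rot: [0.0, -0.02, 1.0, -0.0]
ft_force: [-0.9, 0.1, -0.5]
grip_width: 35.5
grasp_force: 0.0
```

>>> drive_tool --grip '[0.38,0.38]' --linear '[[0,0.0005,0],[0,0.0005,0]]' --rotation '[[0,0,0],[0,0,0]]'

```text
t: 4.4
ee_pos: [563.3, 345.0, 170.0]
tool_rot: [-0.0, -0.02, 1.0, 0.0]
ft_force: [0.1, 0.1, 0.1]
grip_width: 35.4
grasp_force: 0.0
```

>>> drive_tool --grip '[0.38,0.38]' --linear '[[0,0.0005,0],[0,0.0005,0]]' --rotation '[[0,0,0],[0,0,0]]'

```text
t: 4.6
ee_pos: [563.3, 345.5, 170.0]
tool_rot: [-0.0, -0.02, 1.0, 0.0]
ft_force: [0.8, -0.2, 1.2]
grip_width: 35.0
grasp_force: 0.0
```

>>> drive_tool --grip '[0.38,0.38]' --linear '[[0,0.0005,0],[0,0.0005,0]]' --rotation '[[0,0,0],[0,0,0]]'

```text
t: 4.8
ee_pos: [563.3, 346.0, 170.0]
tool_rot: [-0.0, -0.02, 1.0, -0.0]
ft_force: [-0.2, 0.5, 0.5]
grip_width: 35.0
grasp_force: 0.0
```

>>> drive_tool --grip '[0.38,0.38]' --linear '[[0,0.0005,0],[0,0.0005,0]]' --rotation '[[0,0,0],[0,0,0]]'

```text
t: 5.0
ee_pos: [563.3, 346.5, 170.0]
tool_rot: [-0.0, -0.02, 1.0, 0.0]
ft_force: [-0.0, 1.1, 0.4]
grip_width: 35.4
grasp_force: 0.0
```

>>> drive_tool --grip '[0.38,0.38]' --linear '[[0,0.0005,0],[0,0.0005,0]]' --rotation '[[0,0,0],[0,0,0]]'

```text
t: 5.2
ee_pos: [563.3, 347.0, 170.0]
tool_rot: [-0.0, -0.02, 1.0, 0.0]
ft_force: [-0.3, 0.8, 0.6]
grip_width: 35.4
grasp_force: 0.0
```

>>> drive_tool --grip '[0.38,0.38]' --linear '[[0,0.0005,0],[0,0.0005,0]]' --rotation '[[0,0,0],[0,0,0]]'

```text
t: 5.4
ee_pos: [563.3, 347.5, 170.0]
tool_rot: [-0.0, -0.02, 1.0, -0.0]
ft_force: [0.2, -0.2, -0.4]
grip_width: 35.3
grasp_force: 0.0
```

>>> drive_tool --grip '[0.38,0.38]' --linear '[[0,0.0005,0],[0,0.0005,0]]' --rotation '[[0,0,0],[0,0,0]]'

```text
t: 5.6
ee_pos: [563.3, 348.0, 170.0]
tool_rot: [-0.0, -0.02, 1.0, -0.0]
ft_force: [0.1, -0.1, 1.1]
grip_width: 35.2
grasp_force: 0.0
```

```bash
python3 - <<'E'
from h import *
finials()
E
```

```text
px [249. 223.] 2136 z 192.6 (array([562.8, 342.8]), array([27.9, 28.1]), 3.1) mean [561.6 342.9]
```

```bash
python3 - <<'E'
from h import *
im,d,K,Rw,ow=cam("wrist"); o=readout.get_obs()
Rt=q2R(o["tool_rot"])
def pr(p): c=Rw.T@(np.array(p)-ow); return (K@c/c[2])[:2].round(1)
e=o["ee_pos"]; print(e,pr(e),[pr(e+Rt@np.array([0,s*17.6,0])) for s in(-1,1)],pr([562.8,342.8,193]),pr([562.8,342.8,163]))
W=cloud(d,K,Rw,ow)
# finger points near the tips
for s in (slice(150,228),slice(285,370)):
    P=W[225:300,s].reshape(-1,3); P=P[(P[:,2]>165)&(P[:,2]<260)]; print(len(P),P.min(0).round(1),P.max(0).round(1))
cv2.imwrite("pics/w3.png",cv2.resize(im[150:350,130:390,::-1],None,fx=3,fy=3))
E
```

```text
[563.29489257 347.93243236 170.01377012] [257.3 212.7] [array([230.3, 212.7]), array([284.3, 212.7])] [248.5 225.9] [249.7 207.9]
2009 [553.9 313.9 189.6] [576.  330.9 260. ]
1975 [551.9 365.2 209.3] [570.1 381.7 260. ]
```

View pics/w3.png

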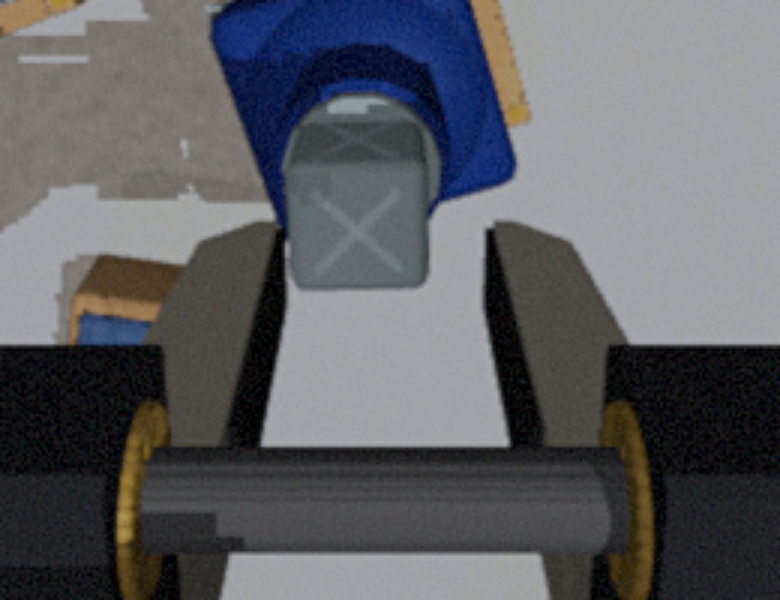

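```bash
python3 - <<'E'
from h import *
im,d,K,Rw,ow=cam("wrist"); W=cloud(d,K,Rw,ow)
print(K[0,0],ow.round(1))
for v in (226,230,236,245,260,280):
    for u in (205,215,220,223,225,290,293,296,300): print(v,u,W[v,u].round(1),end=" | ")
    print()
E
```

```text
337.35567802848345 [483.3 345.3 375.6]
226 205 [648.7 287.9   0.8] | 226 215 [555.1 325.6 212.5] | 226 220 [555.2 328.1 212. ] | 226 223 [556.1 329.5 209.7] | 226 225 [601.7 321.3 105.8] | 226 290 [ 6.450e+02  3.902e+02 -1.000e-01] | 226 293 [554.5 366.7 210. ] | 226 296 [553.1 367.8 213.1] | 226 300 [553.3 370.  212.6] | 
230 205 [555.1 321.1 217.8] | 230 215 [555.1 326.2 217.4] | 230 220 [555.6 328.6 216.1] | 230 223 [555.9 330.  215.2] | 230 225 [ 6.535e+02  3.119e+02 -3.000e-01] | 230 290 [650.1 390.5   0. ] | 230 293 [554.7 366.2 214.6] | 230 296 [553.6 367.4 217.1] | 230 300 [552.5 369.1 219.4] | 
236 205 [554.9 322.3 225.4] | 236 215 [554.9 327.1 224.8] | 236 220 [556.4 329.2 221.5] | 236 223 [558.1 330.3 217.8] | 236 225 [660.6 312.2   1.3] | 236 290 [658.8 391.2  -1.5] | 236 293 [554.5 365.5 222.3] | 236 296 [554.6 367.  222.2] | 236 300 [553.2 368.5 225.1] | 
245 205 [554.9 323.7 234.8] | 245 215 [555.  328.2 234.2] | 245 220 [556.7 330.2 230.7] | 245 223 [562.8 330.4 218.5] | 245 225 [672.5 312.3   1.5] | 245 290 [670.4 391.9  -0.7] | 245 293 [559.3 365.7 222.7] | 245 296 [554.8 366.  231.7] | 245 300 [553.1 367.3 234.8] | 
260 205 [554.7 325.8 248.9] | 260 215 [556.2 329.7 245.9] | 260 220 [562.8 330.6 233.9] | 260 223 [570.  330.8 221.1] | 260 225 [693.3 312.6   1. ] | 260 290 [ 6.907e+02  3.933e+02 -1.000e-01] | 260 293 [567.1 366.2 223.7] | 260 296 [559.6 365.7 237.2] | 260 300 [554.9 366.2 245.5] | 
280 205 [555.1 328.  263.2] | 280 215 [561.9 330.5 252.3] | 280 220 [721.8 306.6   1.1] | 280 223 [ 7.224e+02  3.103e+02 -1.000e-01] | 280 225 [722.8 312.7  -0.9] | 280 290 [7.186e+02 3.951e+02 5.000e-01] | 280 293 [719.7 399.2  -1.5] | 280 296 [568.2 366.  240.1] | 280 300 [560.2 365.8 252.7] |
```

```bash
python3 - <<'E'
from h import *
im,d,K,Rw,ow=cam("scene"); W=cloud(d,K,Rw,ow)
def pr(p): c=Rw.T@(np.array(p)-ow); return (K@c/c[2])[:2]
u,v=pr([563,345,190]).astype(int); a=60
c=im[v-60:v+50,u-70:u+70,::-1]
c=cv2.resize(np.clip(c*1.5,0,255).astype(np.uint8),None,fx=5,fy=5,interpolation=cv2.INTER_CUBIC)
for y in (345-17.5,345+20.5):
    for z in (170,190,210):
        p=((pr([571,y,z])-[u-70,v-60])*5).astype(int); cv2.circle(c,tuple(map(int,p)),4,(0,0,255),1)
cv2.imwrite("pics/s2.png",c)
E
```

```text
(no output)
```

View pics/s2.png

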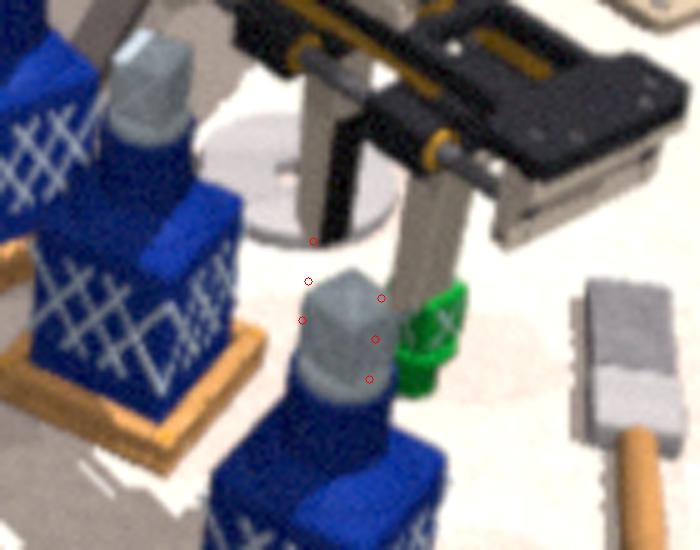

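The fingertips really end at about z 210 in both views, 40 mm above the reported TCP, so the probe passed over the finial without touching it. I'll recentre and lower 38 mm, watching the force.

>>> drive_tool --grip '[0.45,0.45,0.45,0.45,0.45,0.45,0.45,0.45]' --linear '[[0,-0.0052,0],[0,-0.0052,0],[0,-0.0052,0],[0,-0.0052,-0.005],[0,-0.0052,-0.01],[0,-0.0052,-0.015],[0,-0.0052,-0.02],[0,-0.0052,-0.02]]' --rotation '[[0,0,0],[0,0,0],[0,0,0],[0,0,0],[0,0,0],[0,0,0],[0,0,0],[0,0,0]]'

```text
t: 6.6
ee_pos: [562.6, 342.4, 148.5]
tool_rot: [-0.001, -0.02, 1.0, -0.0]
ft_force: [-0.1, 0.4, 0.6]
grip_width: 41.9
grasp_force: 0.0
```

```bash
cat >> h.py <<'E'
def tips():
    im,d,K,Rw,ow=cam("wrist"); W=cloud(d,K,Rw,ow); o=readout.get_obs(); e=o["ee_pos"]; Rt=q2R(o["tool_rot"])
    T=(W-e)@Rt   # tool coords
    m=(d>0)&(abs(T[...,0])<9)&(abs(T[...,1])<60)&(T[...,2]<-30)&(T[...,2]>-80)
    for s in(-1,1):
        P=T[m&(T[...,1]*s>10)]; print("finger",s,"tip zoff",np.percentile(-P[:,2],1).round(1) if len(P) else None,"inner",np.percentile(P[:,1]*s,1).round(1) if len(P) else None)
E
python3 - <<'E'
from h import *
tips(); finials(); o=readout.get_obs(); print(o["ee_pos"],o["ft_force"],o["grip_width"])
E
```

```text
finger -1 tip zoff 39.3 inner 10.1
finger 1 tip zoff 39.3 inner 10.3
px [257. 240.] 2611 z 192.7 (array([562.9, 342.8]), array([28. , 28.4]), 3.8) mean [561.4 342.7]
[563.12014768 342.65767541 149.73248276] [0.13473674 0.59178044 0.1370044 ] 41.759637841703125
```

>>> drive_tool --grip '[0.45,0.45,0.45,0.45,0.38,0.38,0.38,0.38]' --linear '[[0,0,-0.006],[0,0,-0.012],[0,0,-0.017],[0,0,-0.017],[0,0,-0.017],[0,0,-0.017],[0,0.001,-0.017],[0,0.002,-0.017]]' --rotation '[[0,0,0],[0,0,0],[0,0,0],[0,0,0],[0,0,0],[0,0,0],[0,0,0],[0,0,0]]'

```text
t: 7.5
ee_pos: [563.5, 344.9, 133.3]
tool_rot: [0.0, -0.02, 1.0, 0.0]
ft_force: [0.2, 0.2, 0.1]
grip_width: 35.3
grasp_force: 0.0
```

>>> drive_tool --grip '[0.38,0.38]' --linear '[[0,0.0005,0],[0,0.0005,0]]' --rotation '[[0,0,0],[0,0,0]]'

```text
t: 7.7
ee_pos: [563.3, 345.4, 133.1]
tool_rot: [0.0, -0.02, 1.0, 0.0]
ft_force: [0.1, -0.4, 0.2]
grip_width: 35.3
grasp_force: 0.0
```

>>> drive_tool --grip '[0.38,0.38]' --linear '[[0,0.0005,0],[0,0.0005,0]]' --rotation '[[0,0,0],[0,0,0]]'

```text
t: 7.9
ee_pos: [563.3, 345.8, 133.1]
tool_rot: [0.0, -0.02, 1.0, 0.0]
ft_force: [-0.5, -0.8, -0.3]
grip_width: 35.3
grasp_force: 0.0
```

>>> drive_tool --grip '[0.38,0.38]' --linear '[[0,0.0005,0],[0,0.0005,0]]' --rotation '[[0,0,0],[0,0,0]]'

```text
t: 8.1
ee_pos: [563.3, 346.2, 133.0]
tool_rot: [-0.0, -0.02, 1.0, -0.0]
ft_force: [-0.4, -1.7, -0.5]
grip_width: 35.1
grasp_force: 0.1
```

>>> drive_tool --grip '[0.38,0.38]' --linear '[[0,0.0003,0],[0,0.0003,0]]' --rotation '[[0,0,0],[0,0,0]]'

```text
t: 8.3
ee_pos: [563.3, 346.5, 133.0]
tool_rot: [-0.0, -0.02, 1.0, -0.0]
ft_force: [-1.3, -1.0, 1.1]
grip_width: 35.1
grasp_force: 0.3
```

>>> drive_tool --grip '[0.38,0.38]' --linear '[[0,0.0005,0],[0,0.0005,0]]' --rotation '[[0,0,0],[0,0,0]]'

```text
t: 8.5
ee_pos: [563.3, 347.1, 133.1]
tool_rot: [0.0, -0.02, 1.0, 0.0]
ft_force: [-0.7, -1.2, -0.2]
grip_width: 35.5
grasp_force: 0.3
```

>>> drive_tool --grip '[0.38,0.38]' --linear '[[0,0.0003,0],[0,0.0003,0]]' --rotation '[[0,0,0],[0,0,0]]'

```text
t: 8.7
ee_pos: [563.3, 347.4, 133.0]
tool_rot: [-0.0, -0.02, 1.0, 0.0]
ft_force: [-0.4, -1.2, -0.6]
grip_width: 35.4
grasp_force: 0.3
```

```bash
python3 - <<'E'
from h import *
finials(); o=readout.get_obs(); print(o["ee_pos"],o["ft_force"],o["grip_width"])
E
```

```text
px [244. 252.] 3595 z 192.7 (array([563.3, 336.5]), array([28. , 43.1]), 2.3) mean [560.7 341.3]
px [307. 244.] 517 z 193.5 (array([558. , 368.7]), array([10.7, 22.5]), 50.1) mean [554.9 370.8]
[563.29460596 347.35062322 133.00389366] [-0.44513233 -1.54523842  0.04673406] 35.392855171417274
```

>>> drive_tool --grip '[0.38,0.38]' --linear '[[0,0.0005,0],[0,0.0005,0]]' --rotation '[[0,0,0],[0,0,0]]'

```text
t: 8.95
ee_pos: [563.3, 347.9, 133.0]
tool_rot: [0.0, -0.02, 1.0, 0.0]
ft_force: [-0.1, -0.1, 0.5]
grip_width: 35.6
grasp_force: 0.2
```

>>> drive_tool --grip '[0.38,0.38]' --linear '[[0,0.0004,0],[0,0.0004,0]]' --rotation '[[0,0,0],[0,0,0]]'

```text
t: 9.15
ee_pos: [563.3, 348.3, 133.0]
tool_rot: [0.0, -0.02, 1.0, 0.0]
ft_force: [0.3, -0.9, 0.8]
grip_width: 35.7
grasp_force: 0.2
```

>>> drive_tool --grip '[0.38,0.38]' --linear '[[0,0.0005,0],[0,0.0005,0]]' --rotation '[[0,0,0],[0,0,0]]'

```text
t: 9.35
ee_pos: [563.3, 348.8, 133.0]
tool_rot: [0.0, -0.02, 1.0, 0.0]
ft_force: [-0.2, -0.7, 0.3]
grip_width: 35.4
grasp_force: 0.2
```

>>> drive_tool --grip '[0.38,0.38]' --linear '[[0,0.0004,0],[0,0.0004,0]]' --rotation '[[0,0,0],[0,0,0]]'

```text
t: 9.55
ee_pos: [563.3, 349.2, 133.0]
tool_rot: [0.0, -0.02, 1.0, 0.0]
ft_force: [0.3, 0.1, -0.1]
grip_width: 35.2
grasp_force: 0.2
```

```bash
python3 - <<'E'
from h import *
z=np.load("top.npz"); 
for n in("top","scene"):
    im,d,K,Rw,ow=cam(n); W=cloud(d,K,Rw,ow)
    m=(d>0)&(abs(W[...,2]-193)<4)&(abs(W[...,0]-563)<13)&(abs(W[...,1]-343)<25)&(im.min(-1)>85)
    P=W[m]; print(n,len(P),P.mean(0).round(1) if len(P) else "",rect(P[:,:2]) if len(P)>5 else "")
E
```

```text
top 0  
scene 85 [564.  346.7 194. ] (array([563.4, 340.2]), array([40.8, 24.1]), 89.0)
```

>>> drive_tool --grip '[0.38,0.38]' --linear '[[0,0.0004,0],[0,0.0004,0]]' --rotation '[[0,0,0],[0,0,0]]'

```text
t: 9.85
ee_pos: [563.3, 349.4, 133.1]
tool_rot: [0.0, -0.02, 1.0, -0.0]
ft_force: [0.4, -2.0, 0.8]
grip_width: 35.4
grasp_force: 0.7
```

>>> drive_tool --grip '[0.38,0.38]' --linear '[[0,0.0004,0],[0,0.0004,0]]' --rotation '[[0,0,0],[0,0,0]]'

```text
t: 10.05
ee_pos: [563.4, 349.6, 133.2]
tool_rot: [0.0, -0.02, 1.0, -0.0]
ft_force: [-0.8, -3.3, 1.5]
grip_width: 35.6
grasp_force: 1.7
```

The finger made contact at y≈345.8. The stopper then slid about 3.5 mm under roughly 1 N before stopping hard (-3.3 N), so L is the loose one. Next I'll centre and grip it.

>>> drive_tool --grip '[0.38,0.38,0.38,0.38,0.3,0.25,0.2,0.2,0.2,0.2,0.2,0.2]' --linear '[[0,-0.003,0],[0,-0.0058,-0.001],[0,-0.0058,-0.003],[0,-0.0058,-0.003],[0,-0.0058,-0.003],[0,-0.0058,-0.003],[0,-0.0058,-0.003],[0,-0.0058,-0.003],[0,-0.0058,-0.003],[0,-0.0058,-0.003],[0,-0.0058,-0.003],[0,-0.0058,-0.003]]' --rotation '[[0,0,0],[0,0,0],[0,0,0],[0,0,0],[0,0,0],[0,0,0],[0,0,0],[0,0,0],[0,0,0],[0,0,0],[0,0,0],[0,0,0]]'

```text
t: 11.25
ee_pos: [563.3, 344.1, 130.0]
tool_rot: [-0.0, -0.02, 1.0, -0.0]
ft_force: [-0.6, 0.1, -1.4]
grip_width: 27.8
grasp_force: 30.0
```

>>> drive_tool --grip '[0.2,0.2,0.2,0.2,0.2,0.2,0.2,0.2,0.2,0.2]' --linear '[[0,0,0.003],[0,0,0.008],[0,0,0.015],[0,0,0.022],[0,0,0.03],[0,0,0.04],[0,0,0.055],[0,0,0.07],[0,0,0.08],[0,0,0.08]]' --rotation '[[0,0,0],[0,0,0],[0,0,0],[0,0,0],[0,0,0],[0,0,0],[0,0,0],[0,0,0],[0,0,0],[0,0,0]]'

```text
t: 12.25
ee_pos: [564.5, 344.8, 213.2]
tool_rot: [0.002, -0.02, 1.0, 0.001]
ft_force: [0.2, 0.5, -0.8]
grip_width: 27.5
grasp_force: 30.0
```

```bash
python3 - <<'E'
from h import *
# board holes from the first top view
z=np.load("top.npz"); im,d,K,Rw,ow=[z[k] for k in("im","d","K","Rw","ow")]
hsv=cv2.cvtColor(im,cv2.COLOR_RGB2HSV); W=cloud(d,K,Rw,ow)
m=((hsv[...,0]<15)&(hsv[...,1]>100)&(hsv[...,2]>50)).astype(np.uint8); m[:195]=0;m[250:]=0;m[:,:315]=0;m[:,415:]=0
c=max(cv2.findContours(m,cv2.RETR_EXTERNAL,cv2.CHAIN_APPROX_NONE)[0],key=cv2.contourArea)[:,0]
inb=np.zeros_like(m); cv2.fillPoly(inb,[c],1)
top=(inb>0)&(abs(W[...,2]-34)<4); Q=W[top][:,:2]; print("board top",rect(Q))
hole=(inb>0)&(m==0)|((inb>0)&(W[...,2]<25)); hole=cv2.erode(inb,np.ones((7,7)))*hole.astype(np.uint8)
nl,L,st,ce=cv2.connectedComponentsWithStats(hole)
for i in range(1,nl):
    if st[i,4]>8: print(ce[i].round(1),st[i,4],ray(ce[i],34,K,Rw,ow).round(1))
o=readout.get_obs(); print(o["ee_pos"],o["ft_force"],o["grip_width"],o["grasp_force"],o["t"])
E
```

```text
board top (array([ 522.9, -350.1]), array([ 79.9, 225.6]), 1.6)
[337.1 222.9] 43 [ 520.3 -265.4   34. ]
[356. 224.] 41 [ 521.4 -321.3   34. ]
[375.1 224.8] 42 [ 523.4 -377.6   34. ]
[564.53954397 344.79940339 213.17060462] [ 0.1726797   0.46298196 -0.75324733] 27.534244294911403 29.999076426029205 12.25
```

>>> drive_tool --grip '[0.2,0.2,0.2,0.2,0.2,0.2,0.2,0.2,0.2,0.2,0.2,0.2,0.2,0.2,0.2,0.2,0.2,0.2,0.2]' --linear '[[0,0,0.025],[0,0,0.05],[0,-0.03,0.05],[0,-0.065,0.05],[0,-0.105,0.05],[-0.005,-0.145,0.05],[-0.01,-0.185,0.05],[-0.015,-0.225,0.05],[-0.02,-0.265,0.05],[-0.025,-0.305,0.05],[-0.03,-0.345,0.05],[-0.035,-0.385,0.05],[-0.04,-0.425,0.05],[-0.043,-0.465,0.05],[-0.043,-0.505,0.05],[-0.043,-0.54,0.05],[-0.043,-0.56,0.05],[-0.043,-0.56,0.05],[-0.043,-0.56,0.05]]' --rotation '[[0,0,0],[0,0,0],[0,0,0],[0,0,0],[0,0,0],[0,0,0],[0,0,0],[0,0,0],[0,0,0],[0,0,0],[0,0,0],[0,0,0],[0,0,0],[0,0,0],[0,0,0],[0,0,0],[0,0,0],[0,0,0],[0,0,0]]'

```text
t: 14.15
ee_pos: [520.0, -215.7, 259.4]
tool_rot: [-0.0, -0.02, 1.0, 0.0]
ft_force: [-0.0, 0.0, -1.0]
grip_width: 27.6
grasp_force: 30.0
```

```bash
cat >> h.py <<'E'
def holes(tag):
    im,d,K,Rw,ow=cam("wrist"); W=cloud(d,K,Rw,ow); o=readout.get_obs()
    np.savez("wr_"+tag,im=im,d=d,K=K,Rw=Rw,ow=ow)
    bd=(abs(W[...,2]-34)<3)&(d>0)&(abs(W[...,0]-522)<45)&(W[...,1]>-470)&(W[...,1]<-230)
    u8=cv2.morphologyEx(bd.astype(np.uint8),cv2.MORPH_CLOSE,np.ones((3,3)))
    print("board rect",rect(W[bd][:,:2]),bd.sum())
    cs,h=cv2.findContours(u8,cv2.RETR_CCOMP,cv2.CHAIN_APPROX_NONE)
    for c,hh in zip(cs,h[0]):
        if hh[3]>=0 and len(c)>15:
            P=np.array([ray(p,34,K,Rw,ow) for p in c[:,0]])[:,:2]; (x,y),r=cv2.minEnclosingCircle(P.astype(np.float32)); print("hole circ",round(x,1),round(y,1),round(r,1),"ell",[np.round(t,1) for t in cv2.fitEllipse(P.astype(np.float32))])
    print(o["ee_pos"].round(1),o["tool_rot"].round(4),o["grip_width"].round(1),o["ft_force"].round(1),o["q"].round(2),o["t"])
    return im
E
python3 - <<'E'
from h import *
im=holes("1"); cv2.imwrite("pics/w4.png",im[:,:,::-1])
E
```

```text
board rect (array([ 523.8, -348.7]), array([ 80.6, 226.3]), 1.7) 9303
hole circ 520.7 -264.2 11.8 ell [array([ 520.8, -264.2]), array([22.1, 22.7]), np.float64(153.9)]
hole circ 522.4 -319.8 11.9 ell [array([ 522.5, -319.8]), array([22.3, 22.7]), np.float64(146.6)]
hole circ 524.2 -375.6 11.8 ell [array([ 524.1, -375.5]), array([22. , 22.6]), np.float64(76.2)]Traceback (most recent call last):
  File "<stdin>", line 2, in <module>
  File "h.py", line 45, in holes
    print(o["ee_pos"].round(1),o["tool_rot"].round(4),o["grip_width"].round(1),o["ft_force"].round(1),o["q"].round(2),o["t"])
                                                      ^^^^^^^^^^^^^^^^^^^^^
AttributeError: 'float' object has no attribute 'round'
```

```bash
sed -i 's/o\["grip_width"\].round(1)/o["grip_width"]/' h.py; python3 - <<'E'
from h import *
z=np.load("wr_1.npz"); im,d,K,Rw,ow=[z[k] for k in("im","d","K","Rw","ow")]
o=readout.get_obs(); e=o["ee_pos"]; Rt=q2R(o["tool_rot"]); T=(cloud(d,K,Rw,ow)-e)@Rt
g=(d>0)&(abs(T[...,1])<13.5)&(abs(T[...,0])<30)
for a,b in((-62,-58),(-50,-46),(-42,-36),(-30,-24),(-22,-14),(-14,-6),(-6,2),(2,10)):
    P=T[g&(T[...,2]>a)&(T[...,2]<b)]
    if len(P)>5: print(a,b,len(P),"x",np.percentile(P[:,0],[2,98]).round(1),"y",np.percentile(P[:,1],[2,98]).round(1))
print(e,o["tool_rot"])
cv2.imwrite("pics/w4.png",cv2.resize(im[120:330,130:390,::-1],None,fx=2.8,fy=2.8))
E
```

```text
-62 -58 661 x [-13.2  13.9] y [-13.2  13.3]
-50 -46 169 x [12.4 14. ] y [-12.7  12.5]
-42 -36 196 x [12.4 13.9] y [-12.8  12.5]
-30 -24 330 x [10.8 17.1] y [-12.3  11.7]
[ 520.18100426 -215.16313728  259.63352697] [-2.94126367e-04 -2.02851461e-02  9.99794114e-01  3.95385199e-04]
```

View pics/w4.png

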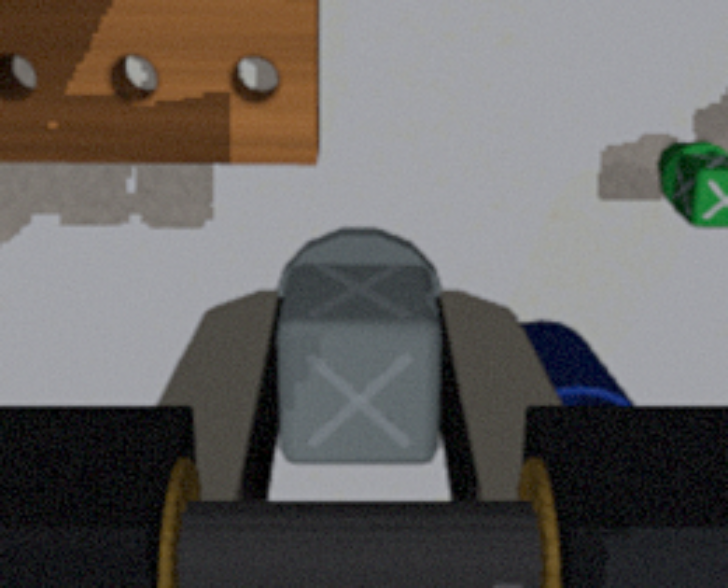

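>>> drive_tool --grip '[0.2,0.2,0.2,0.2,0.2,0.2,0.2,0.2,0.2,0.2,0.2,0.2]' --linear '[[0.001,-0.025,0],[0.001,-0.0491,0],[0.001,-0.0491,-0.03],[0.001,-0.0491,-0.065],[0.001,-0.0491,-0.1],[0.001,-0.0491,-0.135],[0.001,-0.0491,-0.165],[0.001,-0.0491,-0.185],[0.001,-0.0491,-0.2],[0.001,-0.0491,-0.2],[0.001,-0.0491,-0.2],[0.001,-0.0491,-0.2]]' --rotation '[[0,0,0],[0,0,0],[0,0,0],[0,0,0],[0,0,0],[0,0,0],[0,0,0],[0,0,0],[0,0,0],[0,0,0],[0,0,0],[0,0,0]]'

```text
t: 15.4
ee_pos: [522.6, -265.4, 61.9]
tool_rot: [0.001, -0.02, 1.0, -0.001]
ft_force: [-0.3, 0.2, 0.0]
grip_width: 28.2
grasp_force: 30.0
```

```bash
python3 - <<'E'
from h import *
holes("2")
E
```

```text
board rect (array([ 523.8, -348.1]), array([ 81. , 226.4]), 1.7) 24162
hole circ 521.8 -319.3 11.2 ell [array([ 521.9, -319.4]), array([21.4, 21.7]), np.float64(120.9)]
hole circ 523.5 -374.9 11.2 ell [array([ 523.5, -374.8]), array([21.2, 21.8]), np.float64(130.0)]
[ 522.6 -265.6   62. ] [ 1.300e-03 -2.030e-02  9.998e-01 -8.000e-04] 28.05860000932145 [ 1.3  0.2 -1.4] [-0.56  0.17  1.66  0.    1.31 -2.17] 15.45
```

>>> drive_tool --grip '[0.2,0.2,0.2,0.2,0.2]' --linear '[[0,0,0],[0,0,0],[0,0,0],[0,0,0],[0,0,0]]' --rotation '[[0,0,0],[0,0,0],[0,0,0],[0,0,0],[0,0,0]]'

```text
t: 15.95
ee_pos: [521.3, -265.0, 60.1]
tool_rot: [0.0, -0.02, 1.0, -0.0]
ft_force: [0.1, -0.2, -1.6]
grip_width: 27.3
grasp_force: 30.0
```

```bash
python3 - <<'E'
from h import *
holes("3")
E
```

```text
board rect (array([ 523.7, -347.3]), array([ 81.1, 224.7]), 1.7) 24100
hole circ 522.0 -319.5 11.3 ell [array([ 521.9, -319.5]), array([21.5, 21.9]), np.float64(144.9)]
hole circ 523.7 -374.9 11.1 ell [array([ 523.6, -374.9]), array([21.1, 21.7]), np.float64(105.4)]
[ 521.3 -265.    60. ] [-0.     -0.0202  0.9998  0.    ] 28.05569562597978 [-0.2 -0.9 -0.5] [-0.56  0.18  1.66  0.    1.31 -2.17] 16.0
```

>>> drive_tool --grip '[0.2,0.2,0.2,0.2,0.2,0.2,0.2,0.2]' --linear '[[-0.0006,0.0012,0],[-0.0006,0.0012,-0.005],[-0.0006,0.0012,-0.012],[-0.0006,0.0012,-0.018],[-0.0006,0.0012,-0.022],[-0.0006,0.0012,-0.026],[-0.0006,0.0012,-0.028],[-0.0006,0.0012,-0.028]]' --rotation '[[0,0,0],[0,0,0],[0,0,0],[0,0,0],[0,0,0],[0,0,0],[0,0,0],[0,0,0]]'

```text
t: 16.8
ee_pos: [520.5, -263.6, 31.6]
tool_rot: [-0.0, -0.02, 1.0, 0.0]
ft_force: [-0.1, 0.3, -1.5]
grip_width: 27.7
grasp_force: 30.0
```

In the hole with no force. Continuing down.

>>> drive_tool --grip '[0.2,0.2,0.2,0.2,0.2,0.2,0.2]' --linear '[[0,0,-0.004],[0,0,-0.008],[0,0,-0.012],[0,0,-0.016],[0,0,-0.019],[0,0,-0.02],[0,0,-0.02]]' --rotation '[[0,0,0],[0,0,0],[0,0,0],[0,0,0],[0,0,0],[0,0,0],[0,0,0]]'

```text
t: 17.5
ee_pos: [520.6, -263.7, 11.8]
tool_rot: [-0.0, -0.02, 1.0, 0.0]
ft_force: [-0.7, -0.4, -0.9]
grip_width: 27.7
grasp_force: 30.0
```

>>> drive_tool --grip '[0.2,0.2,0.2]' --linear '[[0,0,-0.001],[0,0,-0.001],[0,0,-0.001]]' --rotation '[[0,0,0],[0,0,0],[0,0,0]]'

```text
t: 17.8
ee_pos: [520.8, -263.8, 11.2]
tool_rot: [0.0, -0.02, 1.0, -0.0]
ft_force: [-0.9, -0.5, -0.9]
grip_width: 27.8
grasp_force: 30.0
```

>>> drive_tool --grip '[0.2,0.2,0.2]' --linear '[[0,0,-0.001],[0,0,-0.001],[0,0,-0.001]]' --rotation '[[0,0,0],[0,0,0],[0,0,0]]'

```text
t: 18.1
ee_pos: [520.7, -263.7, 10.0]
tool_rot: [-0.0, -0.02, 1.0, 0.0]
ft_force: [-0.6, 0.3, -1.6]
grip_width: 28.1
grasp_force: 30.0
```

>>> drive_tool --grip '[0.3,0.33,0.36,0.4,0.45,0.5,0.5,0.5,0.5,0.5,0.5,0.5,0.5,0.5,0.5]' --linear '[[0,0,0],[0,0,0],[0,0,0],[0,0,0],[0,0,0],[0,0,0],[0,0,0.01],[0,0,0.03],[0,0,0.05],[0,0,0.08],[0,0,0.11],[-0.01,0.05,0.15],[-0.02,0.08,0.18],[-0.02,0.08,0.18],[-0.02,0.08,0.18]]' --rotation '[[0,0,0],[0,0,0],[0,0,0],[0,0,0],[0,0,0],[0,0,0],[0,0,0],[0,0,0],[0,0,0],[0,0,0],[0,0,0],[0,0,0],[0,0,0],[0,0,0],[0,0,0]]'

```text
t: 19.6
ee_pos: [501.9, -183.4, 192.8]
tool_rot: [0.002, -0.021, 1.0, -0.001]
ft_force: [0.1, -0.1, -1.0]
grip_width: 47.0
grasp_force: 0.0
```

```bash
python3 - <<'E'
from h import *
im,d,K,Rw,ow=cam("wrist"); W=cloud(d,K,Rw,ow)
m=(d>0)&(abs(W[...,2]-72)<5)&(abs(W[...,0]-521)<25)&(abs(W[...,1]+264)<25); P=W[m]
print("finial top",np.percentile(P[:,2],[5,50,95]).round(1),rect(P[:,:2]))
A=np.c_[P[:,:2]-P[:,:2].mean(0),np.ones(len(P))]; print("slope",np.linalg.lstsq(A,P[:,2],rcond=None)[0].round(3))
im,d,K,Rw,ow=cam("top"); W=cloud(d,K,Rw,ow)
for x,y in((531,176),(518.5,48)):
    m=(d>0)&(abs(W[...,2]-193)<8)&(abs(W[...,0]-x)<30)&(abs(W[...,1]-y)<30); print(np.median(W[m][:,2]).round(1),rect(W[m][:,:2]))
o=readout.get_obs(); print(o["ee_pos"],o["ft_force"],o["qvel"].round(3),o["t"])
c=im[120:290,90:430,::-1]; cv2.imwrite("pics/end.png",cv2.resize(np.clip(c*1.6,0,255).astype(np.uint8),None,fx=2.3,fy=2.3))
E
```

```text
finial top [69.1 71.8 73. ] (array([ 521.5, -263.5]), array([28.6, 28.4]), 2.0)
slope [ 3.2000e-02 -2.3000e-02  7.1563e+01]
193.5 (array([531.1, 174.4]), array([28.6, 28. ]), 27.0)
193.0 (array([518.4,  44.6]), array([27.4, 26.7]), 5.1)
[ 500.50220082 -184.16503391  189.47960356] [-0.14883172 -0.33366135 -0.69002234] [-0.013  0.027  0.012  0.001  0.001  0.001] 19.7
```

View pics/end.png

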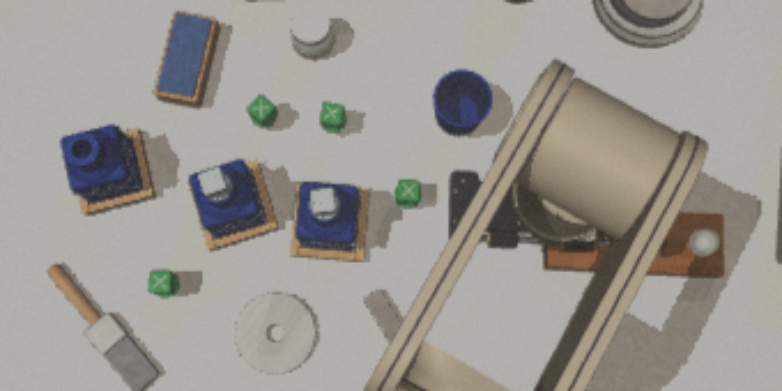

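The finial top is at z 72 (centre 57) and within about 1 mm of the hole. In the final view L's neck (85,150) is empty, M and R are seated, and nothing else has moved.

```bash
python3 -c "
from rig import job; print(job.job_done())"
```

```text
the job is handed in; nothing more can be done
None
```

I found the loose stopper by feel, in the left-hand decanter (about x 563, y 343 mm); the first one I rocked, it slid about 3.5 mm. It now stands fully home in the board's end hole farthest from the ball stopper; I never touched the other two stoppers, and the job is handed in, with no verdict returned.

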